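# Crank up the icing stand

### The job

Fit the larger of the two loose cranks fully down onto the square shaft of the icing stand and wind it clockwise (seen from above) two full turns, so that the plate with the cream bun rises. Leave the crank sitting on the shaft, and keep the bun on its plate.

Things in the scene. Friction and masses are not known exactly. Their poses are not given: they have to be found in the camera images.
- crank: Larger of two loose steel cranks lying flat. Hub 45x45x22 mm (the other: 30 mm), square 25 mm hole right through; arm 18 wide, 10 thick, flush with hub's underside. Upright round wooden knob, 20 dia, 12 to 56 above the underside, axis at x=70, y=0; it spins on its pin, 0.02 N m friction (hand need not turn). Origin: hole centre at underside; x along arm, z up; hole sides along x, y. About 0.11 kg.
- shaft_foot (a point): Foot of the icing stand's upright square shaft, on its axis, on top of a 60 mm round boss (74 mm above the table) where the crank's underside seats. Shaft 19x19 mm up to 22 mm above here, tapering to a blunt 7 mm point at 44 mm. x, y along the square's sides, turning with it; z up. Crank fits at any quarter turn, 3 mm play each side, 20 degrees slack either way. White housing 94x94 mm below.
- lift_shaft (a joint): Turn of the square shaft in rad: 0 at the start, grows clockwise seen from above (two full turns = 12.57), no stop before 3.9 turns. Turns against light friction (0.1 N m), stays where it is left, raises the plate 30 mm a turn.
- cream_bun: Bun half topped with cream, 90 mm across, 40 mm high, loose on the stand's round steel plate (140 mm across), whose centre is 230 mm beyond the shaft. Origin: centre of its underside, 68 mm above the table at the start; z up.
There are look-alikes about, which are no part of the job. What is shaped like the cream_bun but yellow is not meant.

How it is judged:
On the way, in this order (a step that is already met when the one before it is completed fails the run):
1. the crank is fully down on the shaft, not yet wound (horizontal distance between crank and shaft_foot below 0.008 m and z of crank in the frame of shaft_foot below 0.008 m and angle between crank's own z axis and vertical below 0.17 rad and value of joint lift_shaft below 1.6 rad), for 0.1 s.
2. the shaft has been wound clockwise two turns (at least 1.8) with the crank on it (value of joint lift_shaft above 11.3 rad and horizontal distance between crank and shaft_foot below 0.01 m), for 0.1 s.
At the end, for the whole second after the job is handed in: Shaft 1.8 to 2.39 turns clockwise of its start (11.3 to 15.0 rad); crank at rest on the shaft, within 8 mm of its axis, 8 mm of fully down and 10 degrees of level; cream bun on the raised plate, its underside over 112 mm above the table, upright within 14 degrees (value of joint lift_shaft between 11.3 and 15 rad and horizontal distance between crank and shaft_foot below 0.008 m and z of crank in the frame of shaft_foot below 0.008 m and angle between crank's own z axis and vertical below 0.17 rad and linear speed of crank below 0.02 m/s and height (world z) of cream_bun above 0.112 m and angle between cream_bun's own z axis and vertical below 0.25 rad); the robot touches nothing.
It fails at once if the cream bun falls off its plate or tips over (height (world z) of cream_bun below 0.055 m or angle between cream_bun's own z axis and vertical above 0.6 rad).
It also fails if it takes over 58 s, if anything falls off the work surface, if the arm or the gripper's body presses on something with over 40 N, if the wrist force passes 120 N, or if a joint passes its speed limit or range.

### The arm

A 6-joint arm with a two-finger parallel gripper is mounted at the origin on a cart in front of the work surface, level with it; the furniture and walls round the work are solid. World frame = base frame: x ahead of the robot, y to its left, z up, the work surface at z = 0. Lengths are in m, angles in rad, forces in N, time in s.
With the tool pointing down it reaches from about 0.25 to 0.725 m from the base axis. Payload 9.7 kg.
Tool frame: the origin (TCP) lies at the very end of the fingers, on their centre line; the grasp point (between the pads) lies 19 mm behind it; z points along the fingers, y is the direction in which the jaws open and shut (so a half turn about z gives the same grasp; the last joint's range is limited). The gripper opens to 85 mm and grips with 20 to 120 N. Pads are 22 mm wide; open, the fingers measure 114 mm over their backs; the gripper's body (76 mm by 85 mm) begins 54 mm behind the grasp point. The pads swing forward as they close: fully open they stand 13 mm farther back than shut.
Start: joints at [-1.267, 0.087, 0.176, 1.66, 0, 1.571], TCP at [0.165, -0.525, 0.231] pointing down, gripper open.
Joint ranges: [-3.13, 3.13], [-0.85, 1.81], [-1.15, 1.24], [-2.2, 2.28], [-1.44, 1.52], [-3.14, 3.14]. Speed limits (rad/s): [2.22, 2.22, 2.57, 3.14, 3.14, 3.14].

### API

Orientations are given as a rotation vector (axis times angle).
In Python, from rig import bot gives the robot as it stands. The module is installed in compiled form; this text tells all that it offers.
- The arm moves only by the shell command python3 -m jog 'ROWS' [FORCE]. ROWS is JSON, a list of rows, each a list of 7 numbers: the finger opening in mm, from 0 to 85.4, then the shift along the tool's x, y, z in units of 30 mm (1.0 is 30 mm), then the turn, a rotation vector about the tool's x, y, z in units of 5 degrees (1.0 is 5 degrees). A call has 1 to 20 rows; each row shifts and turns the pose as measured when the row begins, along the tool's axes as they then stand; what a row does not reach is not made up. A row lasts 1/12 s, in which the tool goes at most 41.7 mm and 7.16 degrees, less where a joint would pass 70% of its speed; a pose out of reach is approached as far as the arm can. A call is refused whole if a number of a shift passes 1 or a number of a turn 1, either way. A call with a gripper value outside its range is refused whole. The fingers move at their own pace and stop on an object; FORCE is the grip in N (left out, the last holds). Time passes only in rows, so rows that do not move let the fingers close. It gives the time, the measured TCP pose, the force and the opening at its end, in the units of the state.
- bot.observe(): the state, without advancing time (a new reading comes with each control period).
- bot.read_camera(name): name is "side" or "top"; returns the picture (420x560x3 uint8, red, green, blue); there is no depth.
- bot.get_calibration(name): a dict with "vertical_fov" (degrees; the focal length in pixels is half the picture's height over the tangent of half this angle, whatever the lens; pixels are square), "cx", "cy" (the principal point, pixels), "D" ([k1, k2, p1, p2, k3] as OpenCV has them; the pictures are not rectified), "xyz" and "attitude" of the camera in the world. Camera axes: x right, y up, looking along -z (the intrinsics and any distortion apply to the point x, -y, -z); pixel columns grow to the right and rows downward; lengths in m; the calibration is good to about 2 mm. A picture is of the moment at which its call begins. get_calibration takes no time and is no camera call.
- bot.hand_in(): hands the job in, once; it reports no verdict.
The state is a dict: "time": time; "qpos": joint angles; "joint_vel": joint speeds; "joint_torque": joint torques, N m; "ee_pos": TCP position; "eef_rot": TCP orientation; "wrist_force": force on the tool from outside, world axes, zero at the start; "ft_torque": the same for the moment, N m; "gripper_width": finger opening in m.
Only numpy, scipy, OpenCV 4.12 (cv2) and the standard library are available. Lean on these libraries where they do the work, as an engineer would, in place of code of your own. Each camera call takes 0.05 s, during which the arm holds its last target. There are 200 camera calls.

## Working session

There is one attempt and no reset: what is moved stays moved. The work goes in short steps, Python scripts to look and compute and a shell command to move; the robot and the scene stay as the last step left them, time stands still between calls to the robot, and variables do not carry over. Pictures are saved under pics/ and viewed, about 8 in all and at most 12, crops included, and the job is handed in when it is done.

```bash
mkdir -p pics; python3 - <<'E'
from rig import bot
import cv2
for n in("side","top"):
    cv2.imwrite(f"pics/{n}0.png",bot.read_camera(n)[:,:,::-1]); print(n,bot.get_calibration(n))
print(bot.observe())
E
```

```text
side {'vertical_fov': 43.25029259937386, 'cx': 277.2200905063164, 'cy': 223.80169947042538, 'D': array([0.00118616, 0.        , 0.        , 0.        , 0.        ]), 'xyz': array([0.24576194, 0.85579731, 0.52065425]), 'attitude': array([ 0.25095502, -1.66359019, -2.35914572])}
top {'vertical_fov': 43.29949153389424, 'cx': 272.0414631360927, 'cy': 199.69702001523135, 'D': array([-0.05323671,  0.        ,  0.        ,  0.        ,  0.        ]), 'xyz': array([ 0.35569621, -0.25634772,  1.35461132]), 'attitude': array([ 0.13782636, -0.165379  , -1.580485  ])}
{'time': 0.1, 'qpos': array([-1.26700909e+00,  8.74068207e-02,  1.75224635e-01,  1.65979755e+00,
        6.11220391e-06,  1.57081148e+00]), 'joint_vel': array([ 0.00061044, -0.00143032,  0.00246722, -0.00013959,  0.00227473,
        0.0006121 ]), 'joint_torque': array([ 5.84945465e-04, -5.21559548e+01,  4.65654588e+01,  1.59158756e-02,
       -1.55494041e-05, -2.01316936e-05]), 'ee_pos': array([ 0.16446657, -0.52462388,  0.23065878]), 'eef_rot': array([-3.10426774e+00, -4.75154411e-01,  2.71692808e-04]), 'wrist_force': array([0.79099459, 1.05811768, 0.28614081]), 'ft_torque': array([ 0.00336244, -0.00908568,  0.01144927]), 'gripper_width': 0.08536601430580945}
```

View pics/top0.png

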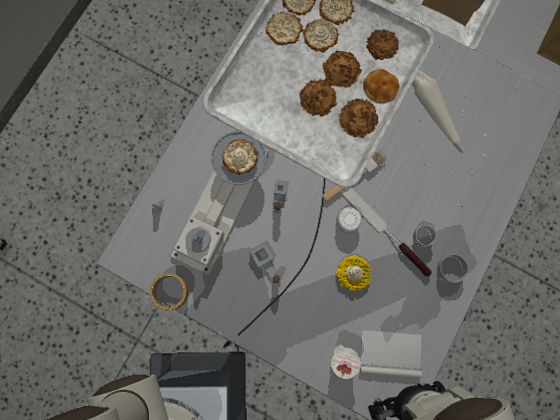

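View pics/side0.png

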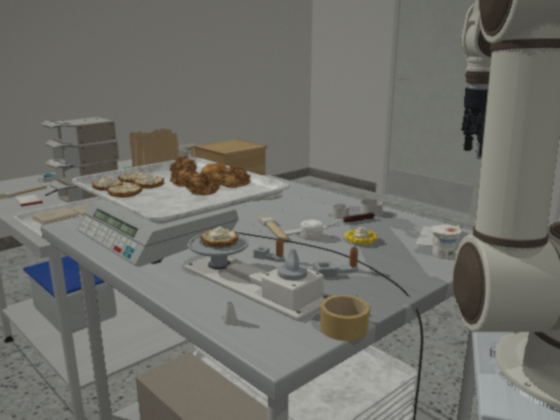

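The top view shows two loose cranks: A has its hub at (262,254) and knob at (276,279), and B has its hub at (281,187) and knob at (277,205). A looks larger. The shaft is near (200,240) and the bun at (239,156). I'll confirm this in an enlarged crop.

```bash
cat > h.py <<'E'
import numpy as np, cv2
from rig import bot
from scipy.spatial.transform import Rotation as R
def cam(n):
    c=bot.get_calibration(n); f=210/np.tan(np.radians(c["vertical_fov"]/2))
    return np.array([[f,0,c["cx"]],[0,f,c["cy"]],[0,0,1]]),c["D"],np.array(c["xyz"]),R.from_rotvec(c["attitude"]).as_matrix()
def pt(n,u,v,z):
    K,D,p,A=cam(n); x,y=cv2.undistortPoints(np.array([[[u,v]]],float),K,D)[0,0]
    d=A@np.array([x,-y,-1]); return p+d*(z-p[2])/d[2]
def px(n,P):
    K,D,p,A=cam(n); q=(np.atleast_2d(P)-p)@A*[1,-1,-1]
    return cv2.projectPoints(q,np.zeros(3),np.zeros(3),K,D)[0][:,0]
def crop(n,u0,v0,w,h,s,out):
    im=bot.read_camera(n)[v0:v0+h,u0:u0+w,::-1]
    cv2.imwrite(out,cv2.resize(im,None,fx=s,fy=s,interpolation=cv2.INTER_CUBIC))
E
python3 - <<'E'
from h import *
crop("top",165,170,133,125,6,"pics/c1.png".replace("c1","c1"))
for nm,u,v,z in [("hubA",262,253,.022),("knobA",276,279,.056),("hubB",281,187,.022),("knobB",277,205,.056),("shaft",200,238,.118),("bun",239,156,.108)]: print(nm,pt("top",u,v,z).round(4))
E
```

```text
hubA [ 0.4792 -0.2544  0.022 ]
knobA [ 0.4122 -0.2876  0.056 ]
hubB [ 0.6486 -0.3056  0.022 ]
knobB [ 0.5952 -0.2934  0.056 ]
shaft [ 0.5075 -0.1095  0.118 ]
bun [ 0.7084 -0.2015  0.108 ]
```

View pics/c1.png

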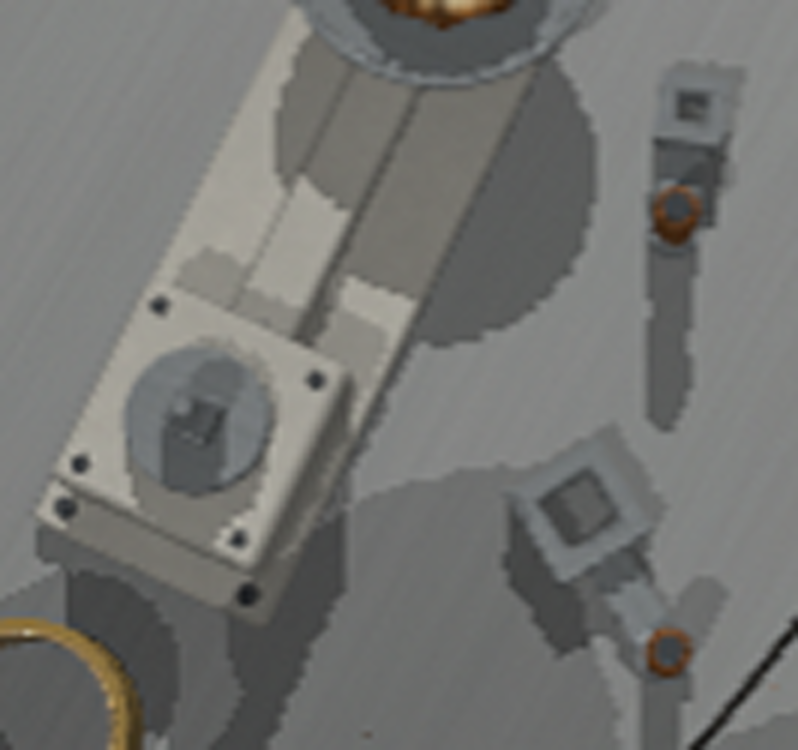

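Crank A (hub at crop (582,507), full picture (262,254)) is clearly the larger one, with a hub about 45 mm and a 25 mm hole. B (281,187) is the small look-alike. Next I'll refine A's pose and look closely at the shaft's square.

```bash
python3 - <<'E'
from h import *
a=bot.read_camera("top")[217:262,175:220,::-1]; b=bot.read_camera("side")[240:310,255:345,::-1]
a=cv2.resize(a,(400,400),interpolation=cv2.INTER_CUBIC); b=cv2.resize(b,(400,311),interpolation=cv2.INTER_CUBIC)
o=np.zeros((400,800,3),np.uint8); o[:,:400]=a; o[:311,400:]=b; cv2.imwrite("pics/c2.png",o)
g=lambda x,y:(165+(x+.5)/6-.5,170+(y+.5)/6-.5)
for nm,p,z in [("tip",(184,407),.118),("boss",(198,420),.074),("hub",(583,505),.022),("knobA",(668,652),.056),("hc1",(610,426),.022),("hc2",(508,493),.022),("hc3",(566,580),.022),("hc4",(662,513),.022),("s1",(159,305),.064),("s2",(316,380),.064),("s3",(80,463),.064),("s4",(238,538),.064)]: print(nm,pt("top",*g(*p),z).round(4))
E
```

```text
tip [ 0.5091 -0.0984  0.118 ]
boss [ 0.5092 -0.0985  0.074 ]
hub [ 0.4773 -0.2537  0.022 ]
knobA [ 0.414  -0.2875  0.056 ]
hc1 [ 0.5104 -0.2655  0.022 ]
hc2 [ 0.4828 -0.2223  0.022 ]
hc3 [ 0.446  -0.2462  0.022 ]
hc4 [ 0.4734 -0.2868  0.022 ]
s1 [ 0.558  -0.0808  0.064 ]
s2 [ 0.5261 -0.1453  0.064 ]
s3 [ 0.4934 -0.0494  0.064 ]
s4 [ 0.4621 -0.1139  0.064 ]
```

View pics/c2.png

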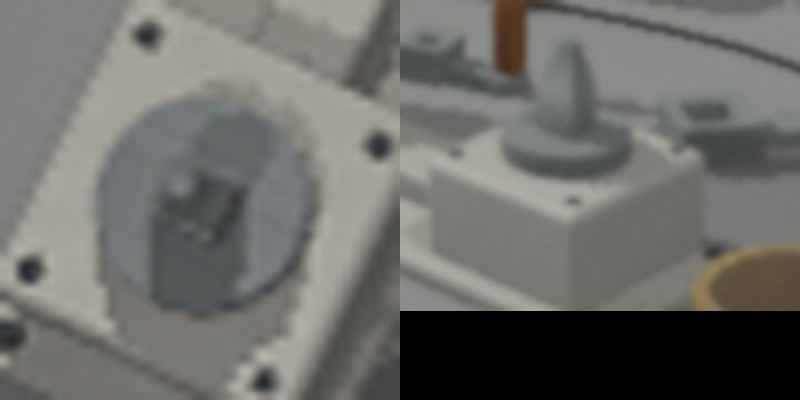

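Tip and boss both give the shaft axis at (0.509, -0.0985). In the top crop the shaft's square appears turned somewhat more than the housing. I'll work out its yaw from the side silhouette, which in the crop runs from x≈537 to x≈598 with a face edge near x≈578.

```bash
python3 - <<'E'
from h import *
c=np.array([.509,-.0985])
sq=9.5*1e-3*np.array([[1,1],[-1,1],[-1,-1],[1,-1]])
for yaw in range(0,90,10):
    t=np.radians(yaw); M=np.array([[np.cos(t),-np.sin(t)],[np.sin(t),np.cos(t)]])
    P=np.c_[c+sq@M.T,np.full(4,.096)]
    s=px("side",P); u=(s+.5-[255,240])*400/90+[400,0]; w=(px("top",P)+.5-[175,217])*400/45
    o=np.argsort(u[:,0]); print(yaw,"side x,y",u[o].round().astype(int).tolist(),"top",w.round().astype(int).tolist())
im=cv2.cvtColor(bot.read_camera("side"),cv2.COLOR_RGB2GRAY)
for v in (258,260,262): print(v,im[v,280:304])
E
```

```text
0 side x,y [[540, 84], [552, 69], [581, 89], [592, 73]] top [[160, 161], [160, 232], [230, 231], [231, 161]]
10 side x,y [[543, 86], [548, 70], [585, 88], [589, 72]] top [[155, 168], [166, 237], [236, 224], [224, 155]]
20 side x,y [[544, 71], [547, 87], [585, 70], [589, 87]] top [[150, 176], [174, 242], [240, 217], [217, 151]]
30 side x,y [[541, 73], [551, 89], [581, 69], [592, 85]] top [[147, 184], [182, 244], [244, 208], [209, 148]]
40 side x,y [[539, 74], [556, 90], [576, 68], [594, 83]] top [[146, 192], [190, 246], [245, 200], [200, 147]]
50 side x,y [[537, 76], [561, 90], [572, 67], [595, 81]] top [[145, 201], [199, 246], [245, 191], [191, 147]]
60 side x,y [[537, 78], [566, 90], [566, 67], [596, 79]] top [[147, 210], [208, 244], [244, 183], [183, 148]]
70 side x,y [[537, 80], [561, 67], [571, 90], [595, 77]] top [[150, 218], [216, 241], [241, 175], [175, 151]]
80 side x,y [[538, 82], [556, 68], [576, 90], [594, 75]] top [[154, 225], [224, 237], [237, 167], [167, 156]]
258 [ 89  88  87  93 113 130 136 132 130 130 129 127 124 117 100  94  94  98
 110 128 138 138 139 139]
260 [ 78  82  82  86  96 112 124 130 131 132 130 129 128 119 101  94  93  96
 106 122 137 139 140 139]
262 [123 122 119 112 111 114 120 122 124 124 125 124 121 115  99  92  92  92
  97 110 118 120 121 120]
```

```bash
cat >> h.py <<'E'
def go(P,yawx):
    """shift in tool units & turn (units of 5deg about tool z) to bring TCP to P with tool x at world yaw (deg)"""
    s=bot.observe(); A=R.from_rotvec(s["eef_rot"]).as_matrix()
    d=A.T@(np.array(P)-s["ee_pos"])/.03
    y=np.degrees(np.arctan2(A[1,0],A[0,0])); t=(yawx-y+180)%360-180
    print("t",s["time"],"pos",s["ee_pos"].round(4),"yaw",y.round(2),"zaxis",A[:,2].round(3),"q6",s["qpos"][5].round(2),"F",s["wrist_force"].round(1),"w",s["gripper_width"].round(4))
    print("shift units",d.round(3),"turn units",round(-t/5,2), "alt",round(-(((t+180)+180)%360-180)/5,2))
E
python3 -c "
from h import *
go([.4777,-.2542,.08],-150.5)"
```

```text
Traceback (most recent call last):
  File "h.py", line 21, in go
    print("t",s["time"],"pos",s["ee_pos"].round(4),"yaw",y.round(2),"zaxis",A[:,2].round(3),"q6",s["qpos"][5].round(2),"F",s["wrist_force"].round(1),"w",s["gripper_width"].round(4))
                                                                                                                                                         ^^^^^^^^^^^^^^^^^^^^^^^^
AttributeError: 'float' object has no attribute 'round'
```

```bash
sed -i 's/s\["gripper_width"\].round(4)/round(s["gripper_width"],4)/' h.py
python3 -c "
from h import *
go([.4777,-.2542,.08],-150.5)"
```

```text
t 0.3 pos [ 0.1645 -0.5247  0.231 ] yaw 17.41 zaxis [-0.  0. -1.] q6 1.57 F [-0.8 -0.2  0.3] w 0.0857
shift units [12.659 -5.48   5.037] turn units 33.58 alt -2.42
```

```bash
python3 -m jog '[[85,0.95,-0.42,0.3,0,0,0],[85,0.95,-0.42,0.3,0,0,0],[85,0.95,-0.42,0.3,0,0,0],[85,0.95,-0.42,0.3,0,0,0],[85,0.95,-0.42,0.3,0,0,0],[85,0.95,-0.42,0.3,0,0,0],[85,0.95,-0.42,0.3,0,0,0],[85,0.95,-0.42,0.3,0,0,0],[85,0.95,-0.42,0.3,0,0,0],[85,0.95,-0.42,0.3,0,0,0],[85,0.95,-0.42,0.3,0,0,0],[85,0.95,-0.42,0.3,0,0,0],[85,0.95,-0.42,0.3,0,0,0],[85,0,0,0,0,0,-0.8],[85,0,0,0,0,0,-0.8],[85,0,0,0,0,0,-0.8],[85,0,0,0,0,0,0]]' 60; python3 -c "
from h import *
go([.4777,-.2542,.08],-150.5)"
```

```text
time: 1.72
ee_pos: [0.4824, -0.244, 0.1057]
eef_rot: [3.035, 0.808, -0.003]
wrist_force: [0.5, -0.4, 0.1]
gripper_width: 0.0849
t 1.7167 pos [ 0.4824 -0.244   0.1057] yaw 29.8 zaxis [-0.002 -0.001 -1.   ] q6 2.15 F [ 0.5 -0.4  0.1] w 0.0849
shift units [-0.302  0.218  0.856] turn units -35.94 alt 0.06
```

```bash
python3 -m jog '[[85,-0.3,0.22,0.5,0,0,0],[85,0,0,0.8,0,0,0],[85,0,0,0.8,0,0,0],[85,0,0,0,0,0,0]]'; python3 - <<'E'
from h import *
go([.4777,-.2542,.001],-150.5)
crop("top",222,220,90,75,8,"pics/c3.png")
E
```

```text
time: 2.05
ee_pos: [0.4786, -0.2553, 0.0424]
eef_rot: [3.036, 0.794, 0.002]
wrist_force: [-0.7, -0.4, -0.5]
gripper_width: 0.0849
t 2.05 pos [ 0.4786 -0.2553  0.0424] yaw 29.3 zaxis [ 0.002 -0.003 -1.   ] q6 2.14 F [-0.7 -0.4 -0.5] w 0.0849
shift units [-0.009 -0.051  1.38 ] turn units 35.96 alt -0.04
```

View pics/c3.png

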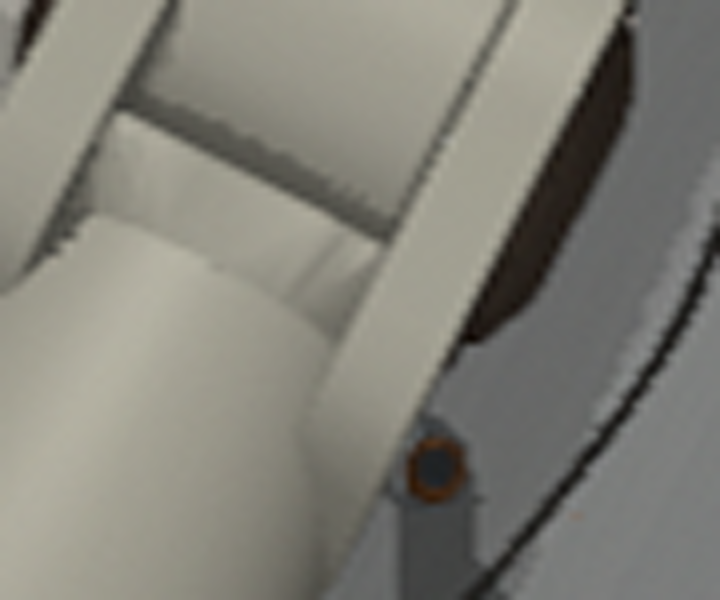

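The arm hides the hub, but the knob at (276,278) has not moved. I'll go down and grip.

```bash
python3 -m jog '[[85,0,-0.05,0.7,0,0,0],[85,0,0,0.65,0,0,0],[85,0,0,0,0,0,0],[40,0,0,0,0,0,0],[40,0,0,0,0,0,0],[40,0,0,0,0,0,0],[40,0,0,0,0,0,0],[40,0,0,0,0,0,0],[40,0,0,0,0,0,0],[40,0,0,0,0,0,0]]' 60; python3 -c "
from h import *
go([.4777,-.2542,.001],-150.5)"
```

```text
time: 2.93
ee_pos: [0.484, -0.2576, 0.0176]
eef_rot: [3.028, 0.78, 0.021]
wrist_force: [0.2, -0.2, -1.2]
gripper_width: 0.043
t 2.9333 pos [ 0.484  -0.2576  0.0176] yaw 28.9 zaxis [ 0.017 -0.011 -1.   ] q6 2.15 F [ 0.2 -0.2 -1.2] w 0.043
shift units [-0.133 -0.212  0.548] turn units 35.88 alt -0.12
```

The descent stopped at z=0.0176 and the pose shifted, so I'll look from the side.

```bash
python3 - <<'E'
from h import *
crop("side",285,190,110,100,7,"pics/c4.png")
print(px("side",[[.4777,-.2542,0],[.484,-.2576,.0176],[.413,-.2875,.056]]))
E
```

```text
[[322.37695283 271.43066505]
 [320.26640507 263.64118472]
 [353.43593686 247.15452321]]
```

View pics/c4.png

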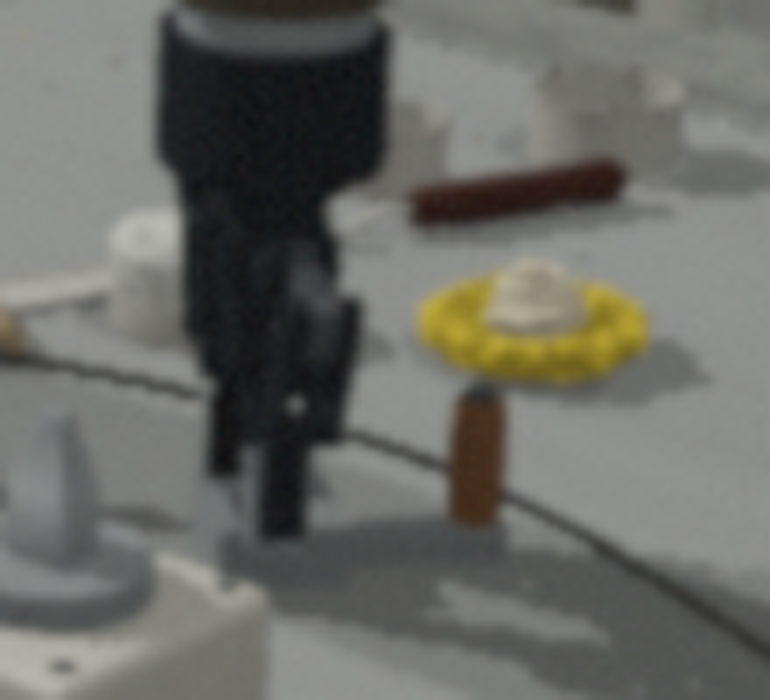

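```bash
python3 - <<'E'
from h import *
A=R.from_rotvec(bot.observe()["eef_rot"]).as_matrix(); p=bot.observe()["ee_pos"]
for s in(1,-1):
  for off in (.0225,.03):
    P=p+s*A[:,1]*off
    for z in (0,.01,.02): P[2]=z; print(s,off,z,((px("side",P)[0]+.5-[285,190])*7).round(0))
E
```

```text
1 0.0225 0 [231. 540.]
1 0.0225 0.01 [231. 513.]
1 0.0225 0.02 [232. 486.]
1 0.03 0 [225. 531.]
1 0.03 0.01 [225. 504.]
1 0.03 0.02 [226. 477.]
-1 0.0225 0 [268. 595.]
-1 0.0225 0.01 [269. 567.]
-1 0.0225 0.02 [270. 540.]
-1 0.03 0 [274. 605.]
-1 0.03 0.01 [275. 577.]
-1 0.03 0.02 [276. 549.]
```

The fingertips are only about at the hub's top edge. I'll reopen and redo the descent, checking each stage.

```bash
python3 -m jog '[[85,0,0,0,0,0,0],[85,0,0,0,0,0,0],[85,0,0,0,0,0,0],[85,0,0,0,0,0,0],[85,0,0,0,0,0,0],[85,0,0,0,0,0,0]]'; python3 -m jog '[[85,-0.13,-0.1,0.25,0,0,0],[85,0,0,0.25,0,0,0],[85,0,0,0,0,0,0]]';python3 -c "
from h import *
go([.4777,-.2542,.001],-150.5)
im=bot.read_camera('side')[190:290,285:395,::-1]
im2=bot.read_camera('top')[220:295,222:312,::-1]
o=np.zeros((500,800,3),np.uint8);o[:400,:440]=cv2.resize(im,(440,400));o[:300,440:]=cv2.resize(im2,(360,300));cv2.imwrite('pics/c5.png',o)"
```

```text
time: 3.48
ee_pos: [0.484, -0.2577, 0.0176]
eef_rot: [3.028, 0.78, 0.021]
wrist_force: [0.3, 0.4, -0.4]
gripper_width: 0.0849
time: 3.73
ee_pos: [0.479, -0.2571, 0.0012]
eef_rot: [3.028, 0.78, 0.021]
wrist_force: [-0.6, -0.0, -0.6]
gripper_width: 0.0852
t 3.7333 pos [ 0.479  -0.2571  0.0012] yaw 28.9 zaxis [ 0.017 -0.011 -1.   ] q6 2.15 F [-0.6 -0.  -0.6] w 0.0852
shift units [ 0.008 -0.106  0.005] turn units 35.88 alt -0.12
```

View pics/c5.png

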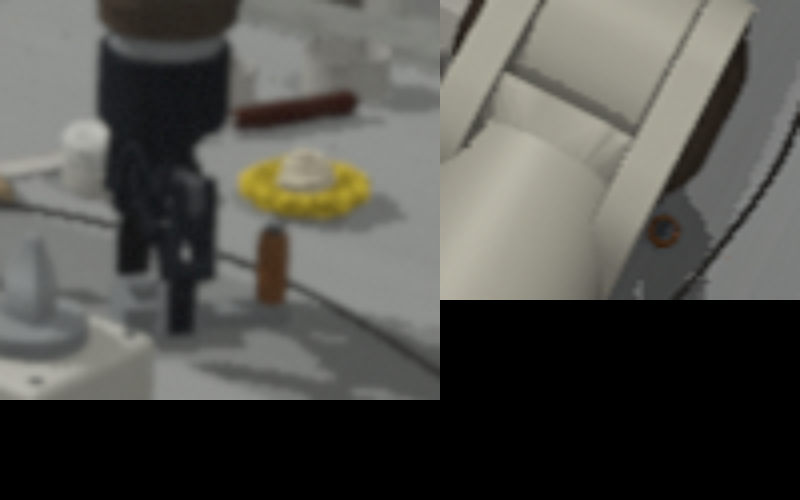

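```bash
python3 -m jog '[[85,0,-0.05,-0.25,-0.15,-0.2,0],[60,0,0,0,0,0,0],[52,0,0,0,0,0,0],[52,0,0,0,0,0,0],[52,0,0,0,0,0,0],[52,0,0,0,0,0,0]]' 30; python3 -c "
from h import *
go([.4777,-.2542,.001],-150.5)
print(pt('top',277.6,277.2,.056))"; python3 -m jog '[[48,0,0,0,0,0,0],[48,0,0,0,0,0,0]]'; python3 -m jog '[[44,0,0,0,0,0,0],[44,0,0,0,0,0,0]]'
```

```text
time: 4.33
ee_pos: [0.4793, -0.2559, 0.0118]
eef_rot: [3.008, 0.775, 0.001]
wrist_force: [0.4, 0.4, -0.7]
gripper_width: 0.0522
t 4.3333 pos [ 0.4793 -0.2559  0.0118] yaw 28.89 zaxis [ 0.009 -0.035 -0.999] q6 2.16 F [ 0.4  0.4 -0.7] w 0.0522
shift units [-0.016 -0.089  0.357] turn units 35.88 alt -0.12
[ 0.41647843 -0.29162112  0.056     ]
time: 4.5
ee_pos: [0.4795, -0.2561, 0.0119]
eef_rot: [3.007, 0.775, 0.001]
wrist_force: [-0.2, -0.9, 0.1]
gripper_width: 0.0482
time: 4.67
ee_pos: [0.4795, -0.2561, 0.0122]
eef_rot: [3.007, 0.775, 0.002]
wrist_force: [-0.2, -0.2, -0.8]
gripper_width: 0.0446
```

```bash
python3 -m jog '[[52,0,0,0,0,0,0],[52,0,0,0,0.4,0.1,0],[52,-0.06,0.04,0.2,0,0,0],[52,0,0,0,0,0,0]]' 30; python3 -c "
from h import *
go([.477,-.257,.004],-150.5)"; python3 -m jog '[[44,0,0,0,0,0,0],[43,0,0,0,0,0,0]]';python3 -m jog '[[42,0,0,0,0,0,0],[42,0,0,0,0,0,0]]' 30; python3 -m jog '[[40,0,0,0,0,0,0],[40,0,0,0,0,0,0]]' 60
```

```text
time: 5.0
ee_pos: [0.4782, -0.258, 0.0053]
eef_rot: [-3.041, -0.784, -0.0]
wrist_force: [-0.5, -0.2, -1.3]
gripper_width: 0.0522
t 5.0 pos [ 0.4782 -0.258   0.0053] yaw 28.9 zaxis [ 0.     0.001 -1.   ] q6 2.14 F [-0.5 -0.2 -1.3] w 0.0522
shift units [-0.019 -0.048  0.044] turn units 35.88 alt -0.12
time: 5.17
ee_pos: [0.4782, -0.2582, 0.0054]
eef_rot: [3.042, 0.783, 0.001]
wrist_force: [-0.9, 1.1, 3.3]
gripper_width: 0.0446
time: 5.33
ee_pos: [0.4782, -0.2581, 0.0055]
eef_rot: [3.041, 0.783, 0.001]
wrist_force: [0.4, -0.2, 0.5]
gripper_width: 0.0445
time: 5.5
ee_pos: [0.4784, -0.2582, 0.0057]
eef_rot: [3.04, 0.783, 0.002]
wrist_force: [-0.2, 0.7, 0.5]
gripper_width: 0.0436
```

```bash
python3 -m jog '[[40,0,0,-0.3,0,0,0],[40,0,0,-0.7,0,0,0],[40,0,0,-0.9,0,0,0],[40,0,0,-0.9,0,0,0],[40,0,0,-0.9,0,0,0],[40,0,0,-0.9,0,0,0],[40,0,0,-0.5,0,0,0],[40,0,0,0,0,0,0]]' 60; python3 -c "
from h import *
go([.509,-.0985,.155],-110.5)
im=bot.read_camera('side')[150:275,265:395,::-1]
im2=bot.read_camera('top')[210:295,222:312,::-1]
o=np.zeros((500,800,3),np.uint8);o[:,:520]=cv2.resize(im,(520,500));o[:264,520:]=cv2.resize(im2,(280,264));cv2.imwrite('pics/c6.png',o)"
```

```text
time: 6.17
ee_pos: [0.4751, -0.2558, 0.1649]
eef_rot: [-3.039, -0.783, 0.008]
wrist_force: [-0.2, -0.4, -1.3]
gripper_width: 0.0434
t 6.1667 pos [ 0.4751 -0.2558  0.1649] yaw 28.91 zaxis [-0.006  0.001 -1.   ] q6 2.14 F [-0.2 -0.4 -1.3] w 0.0434
shift units [ 3.527 -4.042  0.33 ] turn units 27.88 alt -8.12
```

View pics/c6.png

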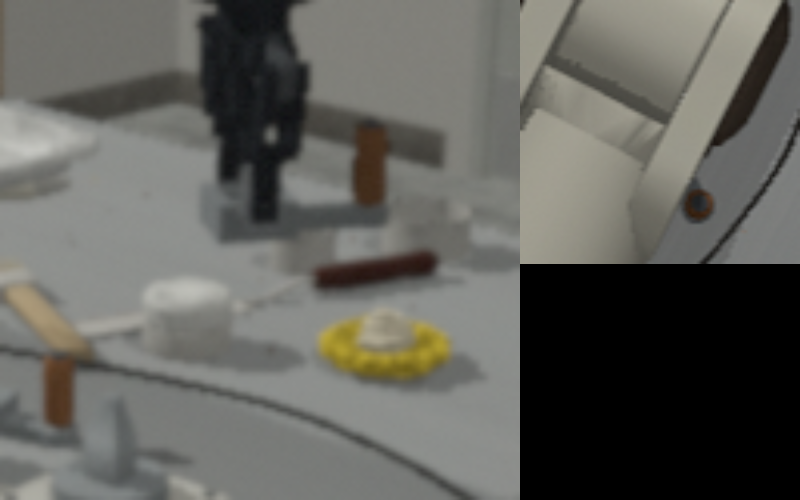

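The crank is held level by its hub, with the knob top at about (357,181) in the side view and (279,275) in the top view. I'll triangulate the knob to find the crank's place in the hand.

```bash
python3 - <<'E'
from h import *
a=265+(370.5)/4-.5,150+127.5/4-.5; b=222+(178.5)/(280/90)-.5,210+203.5/(264/85)-.5
P=[];D=[]
for n,q in(("side",a),("top",b)):
    p=pt(n,*q,.2); c=cam(n)[2]; d=p-c; P.append(c);D.append(d/np.linalg.norm(d))
M=sum(np.eye(3)-np.outer(d,d) for d in D); v=sum((np.eye(3)-np.outer(d,d))@c for c,d in zip(P,D))
k=np.linalg.solve(M,v); s=bot.observe(); A=R.from_rotvec(s["eef_rot"]).as_matrix()
print("knob",k,"in tool mm",(A.T@(k-s["ee_pos"])*1000).round(1),[np.linalg.norm(np.cross(k-c,d)).round(4) for c,d in zip(P,D)])
for n in("side","top"): print(px(n,s["ee_pos"]+A@np.array([-.07,0,.006-.056])),n,a if n=="side" else b)
E
```

```text
knob [ 0.41324913 -0.29022987  0.21316271] in tool mm [-70.6   0.5 -51.1] [np.float64(0.0005), np.float64(0.0005)]
[[356.70518735 181.91741336]] side (357.125, 181.375)
[[278.54192489 275.13236322]] top (278.875, 275.0208333333333)
```

```bash
python3 -m jog '[[40,0.6,-0.7,0,0,0,0],[40,0.6,-0.7,0,0,0,0],[40,0.6,-0.7,0,0,0,0],[40,0.6,-0.7,0,0,0,0],[40,0.6,-0.7,0,0,0,0],[40,0.5,-0.5,0,0,0,0],[40,0,0,0,0,0,-0.9],[40,0,0,0,0,0,-0.9],[40,0,0,0,0,0,-0.9],[40,0,0,0,0,0,-0.9],[40,0,0,0,0,0,-0.9],[40,0,0,0,0,0,-0.9],[40,0,0,0,0,0,-0.9],[40,0,0,0,0,0,-0.9],[40,0,0,0,0,0,-0.9],[40,0,0,0,0,0,0]]' 60; python3 -c "
from h import *
go([.509,-.0985,.125],-110.5)"
```

```text
time: 7.6
ee_pos: [0.4962, -0.0888, 0.1279]
eef_rot: [-2.518, -1.808, 0.057]
wrist_force: [0.4, 0.5, -0.9]
gripper_width: 0.0436
t 7.6 pos [ 0.4962 -0.0888  0.1279] yaw 71.37 zaxis [-0.054  0.013 -0.998] q6 1.72 F [ 0.4  0.5 -0.9] w 0.0436
shift units [-0.169  0.511  0.069] turn units -35.63 alt 0.37
```

```bash
python3 -m jog '[[40,0,0,-0.4,0,0,0],[40,0,0,0,-0.63,0.06,0.2],[40,0,0,0,0,0,0.15],[40,0,0,0,0,0,0]]'; python3 -c "
from h import *
go([.509,-.0985,.125],-110.5)"
```

```text
time: 7.93
ee_pos: [0.4948, -0.0886, 0.1371]
eef_rot: [-2.585, -1.777, 0.009]
wrist_force: [-0.8, 0.6, -1.0]
gripper_width: 0.0437
t 7.9333 pos [ 0.4948 -0.0886  0.1371] yaw 69.0 zaxis [-0.007  0.001 -1.   ] q6 1.76 F [-0.8  0.6 -1. ] w 0.0437
shift units [-0.137  0.561  0.398] turn units 35.9 alt -0.1
```

```bash
python3 -m jog '[[40,-0.14,0.3,-0.1,-0.08,0,-0.1],[40,0,0.26,-0.1,0,0,0],[40,0,0,0,0,0,0]]'; python3 -c "
from h import *
go([.509,-.0985,.125],-110.5)
im=bot.read_camera('side')[190:315,235:365,::-1]
im2=bot.read_camera('top')[190:275,170:260,::-1]
o=np.zeros((500,800,3),np.uint8);o[:,:520]=cv2.resize(im,(520,500));o[:264,520:]=cv2.resize(im2,(280,264));cv2.imwrite('pics/c7.png',o)"
```

```text
time: 8.18
ee_pos: [0.5104, -0.0995, 0.1442]
eef_rot: [2.581, 1.789, -0.004]
wrist_force: [-0.9, -0.6, -1.5]
gripper_width: 0.044
t 8.1833 pos [ 0.5104 -0.0995  0.1442] yaw 69.45 zaxis [-0.001 -0.002 -1.   ] q6 1.74 F [-0.9 -0.6 -1.5] w 0.044
shift units [ 0.014 -0.056  0.64 ] turn units 35.99 alt -0.01
```

View pics/c7.png

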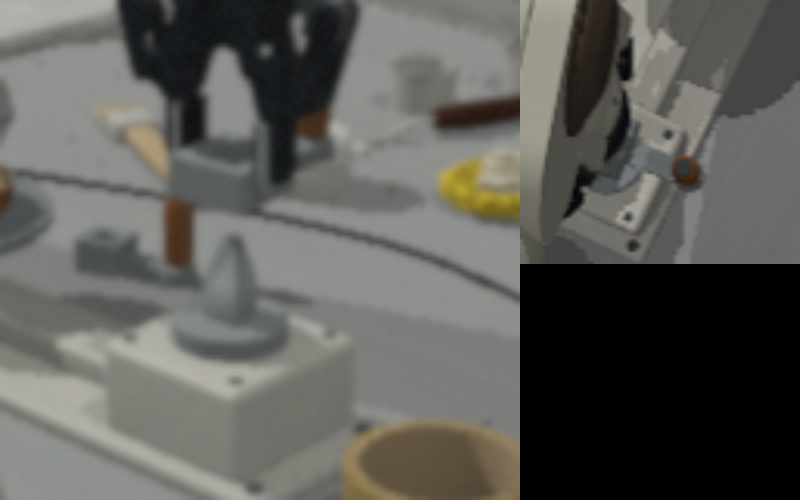

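The hub is above the shaft and square to it, with the knob at (222.7,244.4) in the top view. I'll check that against the expected position.

```bash
python3 - <<'E'
from h import *
s=bot.observe();A=R.from_rotvec(s["eef_rot"]).as_matrix()
print(px("top",s["ee_pos"]+A@np.array([-.0706,0,-.051])),pt("top",222.7,244.4,s["ee_pos"][2]+.051), s["ee_pos"]+A@np.array([-.0706,0,-.051]))
E
python3 -m jog '[[40,0,-0.05,0.25,0,0,0],[40,0,0,0.25,0,0,0],[40,0,0,0.25,0,0,0],[40,0,0,0.2,0,0,0],[40,0,0,0,0,0,0]]'; python3 -c "
from h import *
go([.509,-.0985,.079],-110.5)"
```

```text
[[221.11580131 243.68826153]] [ 0.48331022 -0.16857315  0.19460887] [ 0.48490855 -0.1651074   0.19478175]
time: 8.7
ee_pos: [0.5073, -0.0984, 0.1108]
eef_rot: [-2.58, -1.788, 0.008]
wrist_force: [0.4, -0.2, -0.9]
gripper_width: 0.0436
t 8.7 pos [ 0.5073 -0.0984  0.1108] yaw 69.45 zaxis [-0.005 -0.001 -1.   ] q6 1.74 F [ 0.4 -0.2 -0.9] w 0.0436
shift units [0.019 0.058 1.06 ] turn units 35.99 alt -0.01
```

```bash
python3 -m jog '[[40,0.06,0.06,0.2,0,0,0],[40,0,0,0.25,0,0,0],[40,0,0,0,0,0,0]]'; python3 -c "
from h import *
go([.509,-.0985,.079],-110.5)"; python3 -m jog '[[40,0,0,0.2,0,0,0],[40,0,0,0.2,0,0,0]]';python3 -c "
from h import *
go([.509,-.0985,.079],-110.5)"
```

```text
time: 8.95
ee_pos: [0.5093, -0.097, 0.0953]
eef_rot: [-2.579, -1.788, 0.009]
wrist_force: [-0.3, 0.1, -1.2]
gripper_width: 0.0437
t 8.95 pos [ 0.5093 -0.097   0.0953] yaw 69.45 zaxis [-0.006 -0.001 -1.   ] q6 1.74 F [-0.3  0.1 -1.2] w 0.0437
shift units [-0.049  0.011  0.545] turn units 35.99 alt -0.01
time: 9.12
ee_pos: [0.5098, -0.097, 0.0833]
eef_rot: [-2.58, -1.789, 0.007]
wrist_force: [-0.6, -0.7, -1.1]
gripper_width: 0.0436
t 9.1167 pos [ 0.5098 -0.097   0.0833] yaw 69.46 zaxis [-0.005 -0.001 -1.   ] q6 1.74 F [-0.6 -0.7 -1.1] w 0.0436
shift units [-0.055 -0.006  0.144] turn units 35.99 alt -0.01
```

It is sliding on freely, with 4 mm left. I'll lower the rest and release.

```bash
python3 -m jog '[[40,0,0,0.1,0,0,0],[40,0,0,0.05,0,0,0],[40,0,0,0,0,0,0]]'; python3 -m jog '[[48,0,0,0,0,0,0],[60,0,0,0,0,0,0],[85,0,0,0,0,0,0],[85,0,0,0,0,0,0],[85,0,0,0,0,0,0]]'; python3 -m jog '[[85,0,0,-0.5,0,0,0],[85,0,0,-0.9,0,0,0],[85,0,0,-0.9,0,0,0],[85,0,0,-0.9,0,0,0],[85,0,0,0,0,0,0]]'; python3 -c "
from h import *
go([.4845,-.1643,.16],-110.5)
im=bot.read_camera('side')[190:315,235:365,::-1]
im2=bot.read_camera('top')[190:275,170:260,::-1]
o=np.zeros((500,800,3),np.uint8);o[:,:520]=cv2.resize(im,(520,500));o[:264,520:]=cv2.resize(im2,(280,264));cv2.imwrite('pics/c8.png',o)"
```

```text
time: 9.37
ee_pos: [0.5097, -0.097, 0.0802]
eef_rot: [-2.581, -1.789, 0.005]
wrist_force: [0.4, -0.5, -0.8]
gripper_width: 0.0436
time: 9.78
ee_pos: [0.5102, -0.0973, 0.0805]
eef_rot: [2.582, 1.789, -0.004]
wrist_force: [-0.5, -0.3, -1.0]
gripper_width: 0.0846
time: 10.2
ee_pos: [0.5086, -0.0968, 0.1771]
eef_rot: [-2.579, -1.787, 0.011]
wrist_force: [0.5, -0.1, 0.3]
gripper_width: 0.0851
t 10.2 pos [ 0.5086 -0.0968  0.1771] yaw 69.46 zaxis [-0.008 -0.001 -1.   ] q6 1.74 F [ 0.5 -0.1  0.3] w 0.0851
shift units [-2.388  0.041  0.579] turn units 35.99 alt -0.01
```

View pics/c8.png

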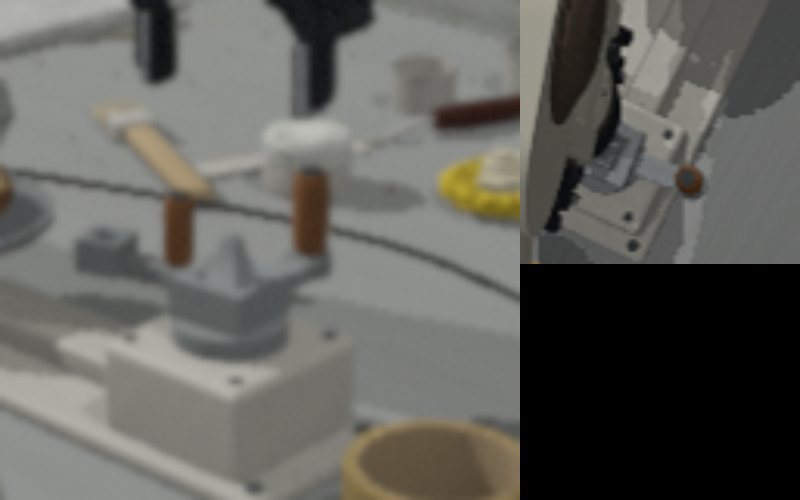

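The crank is seated on the boss. Its knob top is near (312,233) in the side view and (223.5,247.5) in the top view. I'll compute the knob position and the approach.

```bash
python3 - <<'E'
from h import *
p=[pt("side",312.2,232.8,.130),pt("top",223.7,247.5,.130)]; print(p)
for k in p+[np.mean(p,0)]:
    d=k[:2]-[.509,-.0985]; print(np.hypot(*d),np.degrees(np.arctan2(d[1],d[0])))
k=np.mean(p,0); go([k[0],k[1],.15],-110.5)
E
```

```text
[array([ 0.48215762, -0.15940411,  0.13      ]), array([ 0.48318115, -0.16600209,  0.13      ])]
0.0665569212284382 -113.78461599613924
0.07227133002708584 -110.93133824552116
0.0693926452601452 -112.29924210094777
t 10.3 pos [ 0.5076 -0.0966  0.1729] yaw 69.46 zaxis [-0.012  0.    -1.   ] q6 1.74 F [ 0.4  0.  -0. ] w 0.085
shift units [-2.353  0.004  0.774] turn units 35.99 alt -0.01
```

```bash
python3 -m jog '[[85,-0.8,0,0,-0.13,0,0],[85,-0.8,0,0,0,0,0],[85,-0.8,0,0,0,0,0],[85,0,0,0,0,0,0]]'; python3 -c "
from h import *
go([.4835,-.1635,.099],-110.5)"
```

```text
time: 10.63
ee_pos: [0.4807, -0.1647, 0.1678]
eef_rot: [-2.577, -1.794, 0.011]
wrist_force: [0.5, 0.1, -0.4]
gripper_width: 0.0847
t 10.6333 pos [ 0.4807 -0.1647  0.1678] yaw 69.69 zaxis [-0.007 -0.002 -1.   ] q6 1.6 F [ 0.5  0.1 -0.4] w 0.0847
shift units [0.082 0.087 2.292] turn units -35.96 alt 0.04
```

```bash
python3 -m jog '[[85,0.08,0.09,0.7,0,0,0],[85,0,0,0.7,0,0,0],[85,0,0,0.6,0,0,0],[60,0,0,0.2,0,0,0],[40,0,0,0,0,0,0],[30,0,0,0,0,0,0],[24,0,0,0,0,0,0],[24,0,0,0,0,0,0],[24,0,0,0,0,0,0],[24,0,0,0,0,0,0]]' 30; python3 -c "
from h import *
go([.4835,-.1635,.099],-110.5)"; python3 -m jog '[[15,0,0,0,0,0,0],[15,0,0,0,0,0,0],[15,0,0,0,0,0,0]]' 30;  python3 -c "
from h import *
go([.4835,-.1635,.099],-110.5)"
```

```text
time: 11.47
ee_pos: [0.4819, -0.1631, 0.0957]
eef_rot: [-2.576, -1.788, 0.015]
wrist_force: [-0.0, -0.8, -0.7]
gripper_width: 0.024
t 11.4667 pos [ 0.4819 -0.1631  0.0957] yaw 69.53 zaxis [-0.011 -0.    -1.   ] q6 1.6 F [-0.  -0.8 -0.7] w 0.024
shift units [ 0.008  0.054 -0.112] turn units -35.99 alt 0.01
time: 11.72
ee_pos: [0.4824, -0.1633, 0.0968]
eef_rot: [-2.577, -1.789, 0.013]
wrist_force: [-0.8, 0.2, -1.1]
gripper_width: 0.0192
t 11.7167 pos [ 0.4824 -0.1633  0.0968] yaw 69.54 zaxis [-0.01  -0.001 -1.   ] q6 1.6 F [-0.8  0.2 -1.1] w 0.0192
shift units [ 0.005  0.036 -0.073] turn units -35.99 alt 0.01
```

The knob is gripped at radius 70.0 mm and angle -112°, which agrees with the geometry. Winding in 20° chords, starting with a short call.

```bash
cat >> h.py <<'E'
def arc(n=9,step=20):
    s=bot.observe(); A=R.from_rotvec(s["eef_rot"]).as_matrix(); d=s["ee_pos"][:2]-[.509,-.0985]
    th=np.arctan2(d[1],d[0]); print("t",s["time"],"r",np.hypot(*d).round(4),"theta",np.degrees(th).round(1),"z",s["ee_pos"][2].round(4),"zax",A[:,2].round(3),"F",s["wrist_force"].round(1),"w",round(s["gripper_width"],4))
    p=s["ee_pos"]*1
    for i in range(n):
        th-=np.radians(step); q=np.array([.509+.07*np.cos(th),-.0985+.07*np.sin(th),.098]); print((A.T@(q-p)/.03).round(2)); p=q
E
python3 -m jog '[[15,0.17,-0.79,0,0,0,0],[15,0.43,-0.69,0,0,0,0],[15,0.64,-0.5,0,0,0,0],[15,0.77,-0.25,0,0,0,0]]'; python3 -c "
from h import *
arc()"
```

```text
time: 12.05
ee_pos: [0.4383, -0.0857, 0.0963]
eef_rot: [-2.583, -1.781, 0.021]
wrist_force: [6.4, -3.5, -0.9]
gripper_width: 0.0191
t 12.05 r 0.0718 theta 169.7 z 0.0963 zax [-0.013 -0.005 -1.   ] F [ 6.4 -3.5 -0.9] w 0.0191
[ 0.82  0.05 -0.06]
[ 0.76  0.27 -0.01]
[ 0.63  0.51 -0.01]
[ 0.41  0.7  -0.01]
[ 0.15  0.8  -0.01]
[-0.13  0.8  -0.01]
[-0.4   0.71 -0.  ]
[-0.62  0.53 -0.  ]
[-0.76  0.28  0.  ]
```

Working well: 78° per 4 rows with small forces. I'll do the next half turn.

```bash
python3 -m jog '[[15,0.82,0.05,-0.05,0,0,0],[15,0.76,0.27,0,0,0,0],[15,0.63,0.51,0,0,0,0],[15,0.41,0.7,0,0,0,0],[15,0.15,0.8,0,0,0,0],[15,-0.13,0.8,0,0,0,0],[15,-0.4,0.71,0,0,0,0]]'; python3 -c "
from h import *
arc()"
```

```text
time: 12.63
ee_pos: [0.5674, -0.0579, 0.0953]
eef_rot: [-2.58, -1.786, 0.036]
wrist_force: [-11.6, -3.2, 4.1]
gripper_width: 0.019
t 12.6333 r 0.0711 theta 34.8 z 0.0953 zax [-0.021 -0.01  -1.   ] F [-11.6  -3.2   4.1] w 0.019
[-0.6   0.55 -0.09]
[-0.73  0.35  0.01]
[-0.81  0.08  0.01]
[-0.78 -0.2   0.02]
[-0.67 -0.46  0.02]
[-0.47 -0.66  0.02]
[-0.21 -0.78  0.02]
[ 0.07 -0.81  0.01]
[ 0.34 -0.74  0.01]
```

```bash
python3 -m jog '[[15,-0.6,0.55,-0.06,-0.08,0.08,0],[15,-0.73,0.35,0,-0.08,0.08,0],[15,-0.81,0.08,0,0,0,0],[15,-0.78,-0.2,0,0,0,0],[15,-0.67,-0.46,0,0,0,0],[15,-0.47,-0.66,0,0,0,0],[15,-0.21,-0.78,0,0,0,0],[15,0.07,-0.81,0,0,0,0]]'; python3 -c "
from h import *
arc(11)"
```

```text
time: 13.3
ee_pos: [0.467, -0.1542, 0.0957]
eef_rot: [-2.559, -1.782, -0.003]
wrist_force: [11.7, 14.4, -4.7]
gripper_width: 0.0192
t 13.3 r 0.0698 theta -127.0 z 0.0957 zax [-0.012  0.02  -1.   ] F [11.7 14.4 -4.7] w 0.0192
[ 0.36 -0.73 -0.06]
[ 0.59 -0.56  0.02]
[ 0.74 -0.32  0.02]
[ 0.81 -0.05  0.01]
[0.78 0.23 0.01]
[0.65 0.48 0.  ]
[ 0.44  0.68 -0.01]
[ 0.19  0.79 -0.01]
[-0.09  0.8  -0.02]
[-0.36  0.72 -0.02]
[-0.59  0.56 -0.02]
```

```bash
python3 -m jog '[[15,0.36,-0.73,-0.05,-0.1,-0.1,0],[15,0.59,-0.56,0,-0.1,-0.07,0],[15,0.74,-0.32,0,0,0,0],[15,0.81,-0.05,0,0,0,0],[15,0.78,0.23,0,0,0,0],[15,0.65,0.48,0,0,0,0],[15,0.44,0.68,0,0,0,0],[15,0.19,0.79,0,0,0,0],[15,-0.09,0.8,0,0,0,0]]'; python3 -c "
from h import *
arc(12)"
```

```text
time: 14.05
ee_pos: [0.5476, -0.0383, 0.0978]
eef_rot: [2.575, 1.786, -0.001]
wrist_force: [-8.3, -9.3, -1.4]
gripper_width: 0.0196
t 14.05 r 0.0715 theta 57.4 z 0.0978 zax [ 0.004 -0.006 -1.   ] F [-8.3 -9.3 -1.4] w 0.0196
[-0.35  0.74  0.  ]
[-0.54  0.6   0.01]
[-0.72  0.38  0.01]
[-0.8   0.11  0.  ]
[-0.79 -0.17  0.  ]
[-0.69 -0.43  0.  ]
[-0.5  -0.64 -0.  ]
[-0.25 -0.77 -0.  ]
[ 0.03 -0.81 -0.  ]
[ 0.31 -0.75 -0.01]
[ 0.54 -0.6  -0.01]
[ 0.72 -0.38 -0.01]
```

```bash
python3 -m jog '[[15,-0.35,0.74,0,0,0,0],[15,-0.54,0.6,0,0,0,0],[15,-0.72,0.38,0,0,0,0],[15,-0.8,0.11,0,0,0,0],[15,-0.79,-0.17,0,0,0,0],[15,-0.69,-0.43,0,0,0,0],[15,-0.5,-0.64,0,0,0,0],[15,-0.25,-0.77,0,0,0,0],[15,0.03,-0.81,0,0,0,0],[15,0.31,-0.75,0,0,0,0],[15,0.54,-0.6,0,0,0,0],[15,0,0,0,0,0,0],[15,0,0,0,0,0,0]]'; python3 -c "
from h import *
arc(1)"
```

```text
time: 15.13
ee_pos: [0.4399, -0.1155, 0.0976]
eef_rot: [-2.565, -1.792, -0.016]
wrist_force: [1.8, -1.1, -6.6]
gripper_width: 0.0191
t 15.1333 r 0.0711 theta -166.2 z 0.0976 zax [ 0.001  0.016 -1.   ] F [ 1.8 -1.1 -6.6] w 0.0191
[ 0.76 -0.3   0.  ]
```

The wound angle is 774° at the knob. I'll open only a little, because the hub is on the jaw's side, and lift off.

```bash
python3 -m jog '[[22,0,0,0,0,0,0],[30,0,0,0,0,0,0],[34,0,0,0,0,0,0],[34,0,0,0,0,0,0],[34,0,0,-0.2,0,0,0],[34,0,0,-0.5,0,0,0],[34,0,0,-0.9,0,0,0],[34,0,0,-0.9,0,0,0],[34,0,0,-0.9,0,0,0],[34,-0.8,0,-0.5,0,0,0],[34,-0.9,0,-0.3,0,0,0],[34,-0.9,0,0,0,0,0],[34,-0.9,0,0,0,0,0],[34,-0.9,0,0,0,0,0],[34,-0.9,0,0,0,0,0],[34,0,0,0,0,0,0],[34,0,0,0,0,0,0]]'; python3 -c "
from h import *
go([.509,-.0985,.079],-110.5)
im=bot.read_camera('side')[160:310,180:350,::-1]
im2=bot.read_camera('top')[120:290,150:270,::-1]
o=np.zeros((450,800,3),np.uint8);o[:,:510]=cv2.resize(im,(510,450));o[:410,510:]=cv2.resize(im2,(290,410));cv2.imwrite('pics/c9.png',o)"
```

```text
time: 16.55
ee_pos: [0.3824, -0.2759, 0.2331]
eef_rot: [-2.567, -1.792, -0.013]
wrist_force: [0.1, -0.9, -0.3]
gripper_width: 0.0344
t 16.55 pos [ 0.3824 -0.2759  0.2331] yaw 69.82 zaxis [ 0.     0.014 -1.   ] q6 1.29 F [ 0.1 -0.9 -0.3] w 0.0344
shift units [6.939 1.946 5.22 ] turn units -35.94 alt 0.06
```

View pics/c9.png

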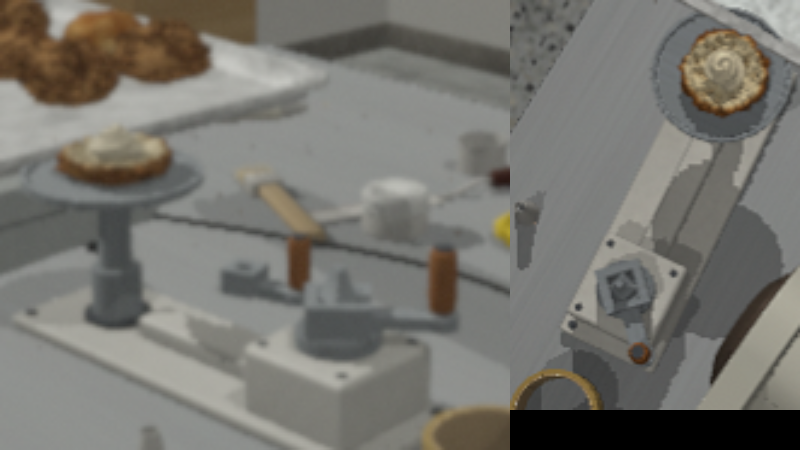

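The crank is seated and level, the plate is raised, and the bun is on it. The bun's base is at about (218,220) in the side picture, so I'll check its height before handing in.

```bash
python3 - <<'E'
from h import *
for z in (.068,.112,.128,.132): print(z,(px("side",[.715,-.197,z])[0]+.5-[180,160])*3)
u,v=150+(725-510)/(290/120),120+70/(410/170); print(pt("top",u,v,.165))
E
```

```text
0.068 [114.74790717 247.456042  ]
0.112 [112.56518073 193.91398713]
0.128 [111.75812243 174.11995591]
0.132 [111.55522609 169.14394711]
[ 0.70919234 -0.20398739  0.165     ]
```

```bash
python3 -c "
from rig import bot
print(bot.hand_in())"
```

```text
the job is handed in; nothing more can be done
None
```

I fitted the larger crank fully down onto the square shaft and wound it clockwise by its knob. I then let go, backed the arm clear and handed in at about 17 s; no verdict was reported.

**Last checks**
- **Winding:** the knob travelled about 774° clockwise. Allowing for the fit's slack, the shaft turned roughly 2.04 to 2.15 turns, inside the 1.8 to 2.39 limit. I inferred this from the knob's path; the joint itself can't be read.
- **Bun:** its underside is about 0.13 m above the table, needing 0.112 m. It is upright on the raised plate.
- **Crank:** it looks level and seated on the boss in both views. I judged this from the pictures and did not measure it.
- **Robot:** it is clear of everything, with wrist force about 1 N. The highest reading I saw while winding was about 19 N.

**What went wrong or disagreed**
- **First grasp:** the first grip on the hub rode up about 15 mm and nudged the crank 2–3 mm, so I reopened and gripped again.
- **Turn above the shaft:** the tool dropped and tilted about 3° during this turn. I levelled it before lowering the crank.
- **Knob position:** the two cameras disagreed by about 6 mm on the seated knob. Their mean matched the 70 mm crank radius, so I used that.

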